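# Line up the glazed pots by size on their saucers

## Task

Stand the four blue glazed pots on the plank, one upright in the middle of each terracotta saucer, in order of size: the tallest on the saucer nearest the aluminium bucket, then going down to the shortest on the saucer farthest from it. Set each pot down rather than dropping it, do not knock any pot over, and leave the bucket and the spray bottle where they stand.

Things in the scene. Friction and masses are not known exactly. Their poses are not given: they have to be found in the camera images.
- pot1_center (a point): The shortest and narrowest of four glazed blue ceramic pots: an open, straight-sided round pot, 38 mm across outside and 44 mm high, wall 4 mm, standing upright on the tiles at the start. This point is its centre, half-way up (22 mm above its underside); z is its axis, upwards.
- pot2_center (a point): The second shortest of four glazed blue ceramic pots: an open, straight-sided round pot, 46 mm across outside and 60 mm high, wall 4 mm, standing upright on the tiles at the start. This point is its centre, half-way up (30 mm above its underside); z is its axis, upwards.
- pot3_center (a point): The second tallest of four glazed blue ceramic pots: an open, straight-sided round pot, 54 mm across outside and 76 mm high, wall 4 mm, standing upright on the tiles at the start. This point is its centre, half-way up (38 mm above its underside); z is its axis, upwards.
- pot4_center (a point): The tallest and widest of four glazed blue ceramic pots: an open, straight-sided round pot, 62 mm across outside and 92 mm high, wall 4 mm, standing upright on the tiles at the start. This point is its centre, half-way up (46 mm above its underside); z is its axis, upwards.
- saucer_a: One of four identical round terracotta saucers, fixed in a straight row along a low pine plank (20 mm high, 100 mm wide), about 104 mm from centre to centre; which one stands where in the row varies. 93 mm across, 8 mm high at its rim; its flat floor, 84 mm across inside, is 4 mm above its origin. Origin: centre of its underside, on the plank; z up.
- saucer_b: One of four identical round terracotta saucers, fixed in a straight row along a low pine plank (20 mm high, 100 mm wide), about 104 mm from centre to centre; which one stands where in the row varies. 93 mm across, 8 mm high at its rim; its flat floor, 84 mm across inside, is 4 mm above its origin. Origin: centre of its underside, on the plank; z up.
- saucer_c: One of four identical round terracotta saucers, fixed in a straight row along a low pine plank (20 mm high, 100 mm wide), about 104 mm from centre to centre; which one stands where in the row varies. 93 mm across, 8 mm high at its rim; its flat floor, 84 mm across inside, is 4 mm above its origin. Origin: centre of its underside, on the plank; z up.
- saucer_d: One of four identical round terracotta saucers, fixed in a straight row along a low pine plank (20 mm high, 100 mm wide), about 104 mm from centre to centre; which one stands where in the row varies. 93 mm across, 8 mm high at its rim; its flat floor, 84 mm across inside, is 4 mm above its origin. Origin: centre of its underside, on the plank; z up.
- bucket: Small open aluminium bucket, 104 mm across the rim, 100 mm high, 0.8 kg, standing on the tiles beyond one end of the row of saucers (either end), about 135 mm from the centre of the nearest saucer. Origin: centre of its underside; z up. Bystander and the mark for the order.
- sprayer: Clear plastic spray bottle with a white nozzle head, 68 mm across, 145 mm high, standing on the tiles beyond the other end of the row. Origin: centre of its underside; z up. Bystander.
Mind the look-alikes: they are no part of the job. What is shaped like the part that bears pot2_center but brown or red is not meant.

How it is judged:
By the outcome, as a careful person would: the job done as asked, in the order asked, and still so for the second after the job is handed in, with the robot touching nothing.
It also fails if it takes over 112 s, if anything falls off the work surface, if the arm or the gripper's body presses on something with over 40 N, if the wrist force passes 120 N, or if a joint passes its speed limit or range.

## Robot

A 6-joint arm with a two-finger parallel gripper is mounted at the origin on the work surface. World frame = base frame: x ahead of the robot, y to its left, z up, the work surface at z = 0. Lengths are in m, angles in rad, forces in N, time in s.
With the tool pointing down it reaches from about 0.35 to 0.925 m from the base axis. Payload 6.4 kg.
Tool frame: the origin (TCP) lies on the centre line of the jaws, within the pads' length; the fingertips stand 19 mm ahead of it and the grasp point (between the pads) is the TCP (env.tip_extent is the distance from the TCP to the fingertips, in m); z points along the fingers, x is the direction in which the jaws open and shut, and the axes are right-handed (so a half turn about z gives the same grasp; the last joint's range is limited). The gripper opens to 94 mm and grips with 3 to 60 N. Pads are 16 mm wide; open, the fingers measure 119 mm over their backs; the gripper's body (75 mm by 177 mm) begins 78 mm behind the grasp point.
Start: joints at [1.13, 0.245, 1.558, -0, 1.339, -0.174], TCP at [0.171, 0.627, 0.224] pointing down, gripper open.
Joint ranges: [-3.13, 3.13], [-1.02, 2.26], [0.13, 2.54], [-0.95, 4.09], [0.21, 2.88], [-2.74, 2.74]. Speed limits (rad/s): [2.57, 2.57, 3.14, 3.14, 3.14, 3.14].

## Interface

Orientations are given as [roll, pitch, yaw] about the fixed x, y, z axes, in that order (R = Rz(yaw) Ry(pitch) Rx(roll)).
In Python, from rig import env gives the robot as it stands.
- The arm moves only by the tool move_arm, never from a script. Its arguments are lists of equal length, an entry for each row: "gripper": the finger opening in m, from 0 to 0.094; "translation": the shift along the tool's x, y, z in m, a list of three; "rot": the turn, a rotation vector about the tool's x, y, z in degrees, a list of three. In form: {"gripper": [gripper, ...], "translation": [[x, y, z], ...], "rot": [[rx, ry, rz], ...]}. A call has 1 to 5 rows; each row is the pose to reach, as a shift and turn from the pose commanded when the call began, along the tool's axes at that moment; what a row does not reach only later rows make up. A row lasts 1/12 s, in which the tool goes at most 41.7 mm and 7.16 degrees, less where a joint would pass 70% of its speed; a pose out of reach is approached as far as the arm can. A call with a gripper value outside its range is refused whole. The fingers move at their own pace and stop on an object; "grip_force" is the grip in N (left out, the last holds). Time passes only in rows, so rows that repeat a pose let the fingers close. It gives the time, the measured TCP pose, the force and the opening at its end, in the units of the state.
- env.sense(): the state, without advancing time (a new reading comes with each control period).
- env.get_image(name): name is "scene" or "top"; returns (picture, depth): 384x512x3 uint8, red, green, blue; 384x512 float32, m along the optical axis (not along the pixel's ray), 0 where there is no reading.
- env.camera_params(name): a dict with "fx", "fy", "cx", "cy" (pixels), "dist_coeffs" ([k1, k2, p1, p2, k3] as OpenCV has them; the pictures are not rectified), "pose" (4x4, takes a point from camera to world coordinates). Camera axes: x right, y down, z forward; pixel columns grow to the right and rows downward; lengths in m; the calibration is good to about 2 mm. A picture is of the moment at which its call begins. camera_params takes no time and is no camera call.
- env.close_job(): hands the job in, once; it reports no verdict.
Trained networks look in the newest picture that a camera, given by its name, has taken for a name from the list of things; names that differ only in an ending like _2 or _b are one class to them, and where a whole thing is asked for, a point or a joint stands for the part that bears it (a point fixed in the world has none). Each returns a list of dicts, best first, with "score" (0 to 1); they miss things now and then, are a little off and sometimes report something else, mostly with a low value. They report only what shows in the picture. A call takes as long as a camera call. They do not tell look-alikes from the thing itself.
- env.masks_of(camera, thing): "region" (384x512 bool, what is visible of it) and "bbox" ([centre column, centre row, width, height] in pixels, round what is visible of it).
- env.place_of(camera, thing): "at" ([row, column] in pixels: a listed point, or the origin of a listed thing).
The state is a dict: "clock": time; "joints": joint angles; "dq": joint speeds; "joint_torque": joint torques, N m; "position": TCP position; "tcp_rot": TCP orientation; "contact_force": force on the tool from outside, world axes, zero at the start; "moment": the same for the moment, N m; "width": finger opening in m.
Only numpy, scipy, OpenCV 4.12 (cv2) and the standard library are available. Lean on these libraries where they do the work, as an engineer would, in place of code of your own. Each camera call takes 0.05 s, during which the arm holds its last target.

## Working session

There is one attempt and no reset: what is moved stays moved. The work goes in short steps, Python scripts to look and compute and a tool call to move; the robot and the scene stay as the last step left them, time stands still between calls to the robot, and variables do not carry over. Pictures are saved under pics/ and viewed, and the job is handed in when it is done.

Besides the shell and the picture viewer there is one more tool, called after ">>>" by a JSON object that holds its "method" and its "body", one argument or row to a line. move_arm: Moves the arm, as the interface text tells. Its arguments: {"type":"object","properties":{"gripper":{"type":"array","items":{"type":"number"}},"translation":{"type":"array","items":{"type":"array","items":{"type":"number"}}},"rot":{"type":"array","items":{"type":"array","items":{"type":"number"}}},"grip_force":{"type":"number"}},"required":["gripper","translation","rot"]}

```bash
ls; mkdir -p pics; cat > h.py <<'E'
import numpy as np, cv2
from rig import env
def save(img,name): cv2.imwrite('pics/'+name,cv2.cvtColor(img,cv2.COLOR_RGB2BGR))
def cloud(cam,depth):
    p=env.camera_params(cam);K=np.array([[p['fx'],0,p['cx']],[0,p['fy'],p['cy']],[0,0,1]])
    v,u=np.mgrid[0:384,0:512];pts=np.stack([u,v],-1).reshape(-1,1,2).astype(np.float64)
    n=cv2.undistortPoints(pts,K,np.array(p['dist_coeffs'],float)).reshape(384,512,2)
    P=np.dstack([n*depth[...,None],depth]); T=np.array(p['pose'])
    W=P@T[:3,:3].T+T[:3,3]; W[depth==0]=np.nan
    return W
E
python3 - <<'E'
from h import *
for c in ['scene','top']:
    im,d=env.get_image(c); save(im,c+'0.png'); np.save(c+'0.npy',d); np.save(c+'0i.npy',im)
    print(c,np.array(env.camera_params(c)['pose']).round(3).tolist())
s=env.sense();print(s)
E
```

```text
pics
scene [[0.746, 0.514, -0.423, 0.925], [0.666, -0.592, 0.454, -0.401], [-0.017, -0.62, -0.784, 0.774], [0.0, 0.0, 0.0, 1.0]]
top [[0.01, -0.987, 0.161, 0.28], [-1.0, -0.013, -0.017, 0.028], [0.019, -0.16, -0.987, 1.432], [0.0, 0.0, 0.0, 1.0]]
{'clock': 0.1, 'joints': array([ 1.12987935e+00,  2.45745276e-01,  1.55890677e+00, -2.29597176e-05,
        1.33868812e+00, -1.74122197e-01]), 'dq': array([ 0.00052053, -0.00088222, -0.00237512,  0.00080208,  0.00117142,
       -0.00182152]), 'joint_torque': array([ 7.87378140e-04, -4.16911089e+01, -3.15527487e+01,  6.86374982e-02,
        3.09436291e-02, -7.68929181e-05]), 'position': array([0.1711567 , 0.62652538, 0.22344697]), 'tcp_rot': array([-3.14131190e+00,  1.72496074e-03,  1.30400709e+00]), 'contact_force': array([ 0.2076069 , -0.22382909, -0.69243319]), 'moment': array([-0.02229895,  0.04927317, -0.02734085]), 'width': 0.09390040503066757}
```

View pics/scene0.png

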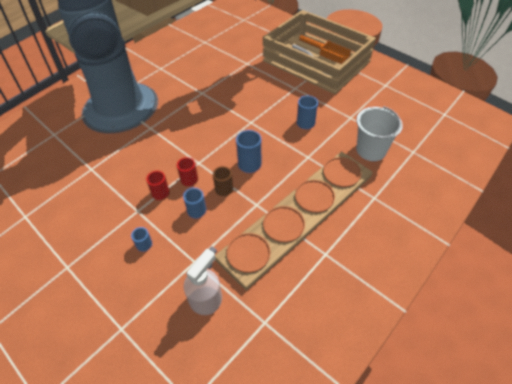

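View pics/top0.png

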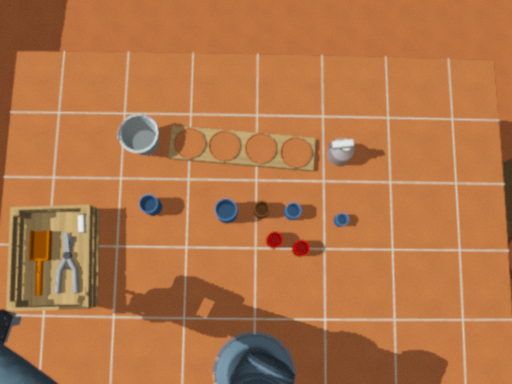

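```bash
python3 - <<'E'
from h import *
W=cloud('top',np.load('top0.npy'))
for t in ['pot1_center','pot2_center','pot3_center','pot4_center','saucer_a','bucket','sprayer']:
    for m in env.masks_of('top',t)[:6]:
        r=m['region']; w=W[r]; 
        zt=np.nanpercentile(w[:,2],97)
        top=w[w[:,2]>zt-0.006]
        (cx,cy),rad=cv2.minEnclosingCircle(top[:,:2].astype(np.float32))
        print(t,round(m['score'],2),np.round(m['bbox']),'ztop',zt.round(4),'c',round(cx,4),round(cy,4),'r',round(rad,4))
E
```

```text
pot1_center 0.45 [340. 222.  13.  19.] ztop 0.0471 c 0.4329 -0.2442 r 0.0188
pot2_center 0.74 [273. 239.  16.  16.] ztop 0.0626 c 0.3722 -0.0508 r 0.0224
pot2_center 0.65 [293. 212.  16.  20.] ztop 0.064 c 0.455 -0.1032 r 0.0228
pot2_center 0.64 [300. 247.  15.  15.] ztop 0.0641 c 0.3494 -0.1251 r 0.0222
pot2_center 0.62 [264. 208.  14.  12.] ztop 0.0625 c 0.4584 -0.0147 r 0.0226
pot3_center 0.31 [228. 209.  22.  24.] ztop 0.0958 c 0.4501 0.0858 r 0.0306
pot4_center 0.9 [228. 210.  22.  23.] ztop 0.0955 c 0.4495 0.0857 r 0.0301
saucer_a 0.92 [189. 143.  34.  29.] ztop 0.0304 c 0.6519 0.1986 r 0.0454
saucer_a 0.86 [295. 154.  32.  26.] ztop 0.0301 c 0.6305 -0.1142 r 0.0457
saucer_a 0.83 [226. 147.  30.  29.] ztop 0.0302 c 0.6477 0.0957 r 0.046
bucket 0.76 [137. 134.  43.  41.] ztop 0.105 c 0.6588 0.3358 r 0.0583
sprayer 0.96 [341. 150.  26.  31.] ztop 0.1473 c 0.6252 -0.2248 r 0.0309
```

```bash
cat >> h.py <<'E'
from scipy.optimize import minimize
def blue(im):
    h=cv2.cvtColor(im,cv2.COLOR_RGB2HSV); return (h[...,0]>98)&(h[...,0]<125)&(h[...,1]>110)
def fit(W,mask,c0,R,zt,win=0.06):
    # mean over rim points at known annulus radius
    m=mask&(np.hypot(W[...,0]-c0[0],W[...,1]-c0[1])<win)
    w=W[m]; zz=np.nanpercentile(w[:,2],95); w=w[np.abs(w[:,2]-zz)<0.008]
    f=lambda c: np.sum(np.minimum(np.abs(np.hypot(w[:,0]-c[0],w[:,1]-c[1])-(R-.002)),.008))
    best=min((minimize(f,np.array(c0[:2])+[a,b],method='Nelder-Mead') for a in(-.006,0,.006) for b in(-.006,0,.006)),key=lambda r:r.fun)
    ctr,rad=cv2.minEnclosingCircle(w[:,:2].astype(np.float32))
    return best.x,np.round(ctr,4),round(rad,4),round(zz,4),len(w)
E
python3 - <<'E'
from h import *
P={1:(.433,-.244,.019,.044),2:(.455,-.103,.023,.06),3:(.45,.3,.027,.076),4:(.45,.086,.031,.092)}
for c in ['top','scene']:
    im=np.load(c+'0i.npy');W=cloud(c,np.load(c+'0.npy'));b=blue(im)
    if c=='top':
        w=W[b&(np.arange(384)[:,None]<260)]; 
        print(W[195:216,140:161][b[195:216,140:161]].mean(0))
        p3=W[195:216,140:161][b[195:216,140:161]].mean(0)[:2]; P[3]=(p3[0],p3[1],.027,.076)
    for k,(x,y,R,h) in P.items(): print(c,k,fit(W,b,(x,y),R,h))
im=np.load('top0i.npy'); save(cv2.resize(im[120:270,110:370],None,fx=3,fy=3,interpolation=cv2.INTER_CUBIC),'crop.png')
# saucers
W=cloud('top',np.load('top0.npy'))
for n in ['top','scene']:
    W=cloud(n,np.load(n+'0.npy'))
    for m in env.masks_of(n,'saucer_a'):
        w=W[m['region']];c,r=cv2.minEnclosingCircle(w[:,:2].astype(np.float32));print(n,round(m['score'],2),m['bbox'],np.nanmedian(w,0).round(4),np.round(c,4),round(r,4))
    for m in env.place_of(n,'saucer_a'): print(m)
# plank
print([W[a,b].round(3) for a,b in ((230,245),)])
E
```

```text
[0.46748119 0.3046207  0.0321966 ]
top 1 (array([ 0.43366734, -0.24413109]), array([ 0.4308, -0.2423]), 0.0168, np.float64(0.0434), 28)
top 2 (array([ 0.45486288, -0.10239361]), array([ 0.453 , -0.1023]), 0.0204, np.float64(0.0619), 25)
top 3 (array([0.46753008, 0.30093405]), array([0.4651, 0.3   ]), 0.0253, np.float64(0.0757), 44)
top 4 (array([0.45114792, 0.08480869]), array([0.4479, 0.0847]), 0.0282, np.float64(0.0929), 38)
scene 1 (array([ 0.4348661 , -0.24474353]), array([ 0.4355, -0.2448]), 0.0179, np.float64(0.0452), 62)
scene 2 (array([ 0.45747988, -0.10465114]), array([ 0.4579, -0.1044]), 0.0229, np.float64(0.061), 76)
scene 3 (array([0.4671169 , 0.29941099]), array([0.468 , 0.2988]), 0.0265, np.float64(0.0779), 62)
scene 4 (array([0.45208578, 0.08277362]), array([0.452 , 0.0821]), 0.0307, np.float64(0.0927), 87)
top 0.92 [189.1, 142.9, 33.5, 28.8] [0.6523 0.1991 0.0245] [0.6526 0.1988] 0.0458
top 0.86 [295.0, 154.4, 31.6, 25.9] [ 0.6309 -0.1148  0.0241] [ 0.6305 -0.1142] 0.0457
top 0.83 [225.6, 147.0, 29.9, 29.4] [0.6479 0.0971 0.0241] [0.6477 0.0957] 0.046
{'at': [155.5, 294.3], 'score': 0.92}
{'at': [140.5, 187.8], 'score': 0.72}
{'at': [147.3, 224.7], 'score': 0.56}
scene 0.74 [342.9, 173.9, 37.5, 32.6] [0.654  0.1973 0.0257] [0.6461 0.2058] 0.0578
scene 0.62 [249.2, 253.4, 46.2, 40.6] [ 0.6314 -0.1142  0.0262] [ 0.6226 -0.1128] 0.0539
scene 0.61 [315.6, 196.3, 38.0, 36.7] [0.6475 0.0957 0.0254] [0.6399 0.1038] 0.0579
{'at': [198.3, 316.4], 'score': 0.92}
{'at': [227.5, 284.2], 'score': 0.89}
{'at': [255.1, 247.4], 'score': 0.72}
{'at': [171.3, 340.1], 'score': 0.61}
[array([ 0.577, -0.068,  0.001])]
```

View pics/crop.png

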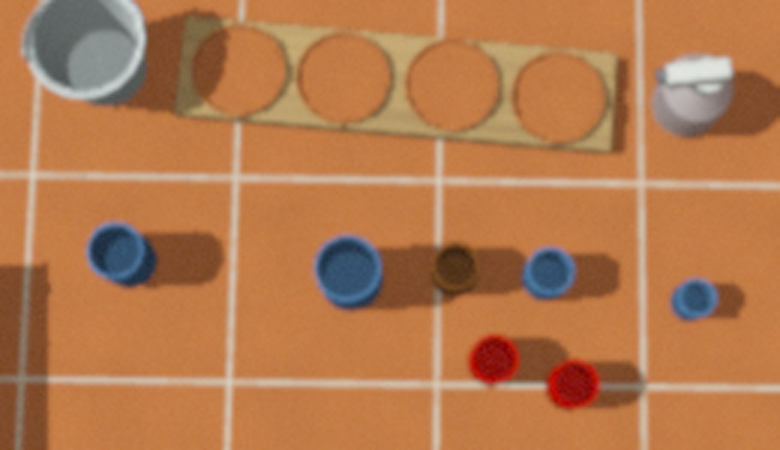

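```bash
cat > go.py <<'E'
import sys,numpy as np
from scipy.spatial.transform import Rotation as R
from rig import env
s=env.sense(); t=np.array(list(map(float,sys.argv[1:4])))
A=R.from_euler('xyz',s['tcp_rot']); B=R.from_euler('xyz',[np.pi,0,0])
print('t',s['clock'],'pos',s['position'].round(4),'rot',s['tcp_rot'].round(4),'w',round(s['width'],4),'F',s['contact_force'].round(1))
print('trans',A.inv().apply(t-s['position']).round(4),'rot',(A.inv()*B).as_rotvec(degrees=True).round(2))
E
python3 go.py .467 .3 .2
```

```text
t 0.65 pos [0.1713 0.627  0.2245] rot [-3.1416 -0.      1.304 ] w 0.0935 F [ 0.8  0.  -0.4]
trans [-0.2375  0.3714  0.0244] rot [-0.    0.   74.71]
```

>>> {"method": "move_arm", "body": {
  "gripper": [0.094, 0.094, 0.094, 0.094, 0.094],
  "translation": [
    [-0.02, 0.031, 0],
    [-0.04, 0.062, 0],
    [-0.06, 0.093, 0],
    [-0.08, 0.124, 0],
    [-0.1, 0.156, 0]
  ],
  "rot": [
    [0, 0, 7],
    [0, 0, 14],
    [0, 0, 21],
    [0, 0, 28],
    [0, 0, 35]
  ],
  "grip_force": 15
}}

```text
clock: 1.07
position: [0.2962, 0.4882, 0.2246]
tcp_rot: [-3.142, -0.0, 0.688]
contact_force: [-0.0, -0.3, -0.2]
width: 0.0942
```

```bash
python3 go.py .467 .3 .18
```

```text
t 1.0667 pos [0.2962 0.4882 0.2246] rot [-3.1415e+00 -4.0000e-04  6.8780e-01] w 0.0942 F [-0.  -0.3 -0.2]
trans [0.0125 0.2538 0.0446] rot [-1.000e-02 -2.000e-02  3.941e+01]
```

>>> {"method": "move_arm", "body": {
  "gripper": [0.094, 0.094, 0.094, 0.094, 0.094],
  "translation": [
    [0.002, 0.04, 0.01],
    [0.005, 0.08, 0.02],
    [0.007, 0.12, 0.03],
    [0.009, 0.16, 0.04],
    [0.01, 0.2, 0.044]
  ],
  "rot": [
    [0, 0, 7],
    [0, 0, 14],
    [0, 0, 21],
    [0, 0, 28],
    [0, 0, 35]
  ]
}}

```text
clock: 1.48
position: [0.4314, 0.34, 0.1792]
tcp_rot: [3.141, 0.001, 0.076]
contact_force: [0.3, 1.2, -0.9]
width: 0.0939
```

```bash
python3 go.py .467 .3 .14
```

```text
t 1.4833 pos [0.4314 0.34   0.1792] rot [3.1411e+00 1.4000e-03 7.6200e-02] w 0.0939 F [ 0.3  1.2 -0.9]
trans [0.0325 0.0426 0.0392] rot [0.03 0.08 4.37]
```

>>> {"method": "move_arm", "body": {
  "gripper": [0.094, 0.094, 0.094, 0.094, 0.094],
  "translation": [
    [0.016, 0.021, 0.02],
    [0.0325, 0.0426, 0.039],
    [0.0325, 0.0426, 0.039],
    [0.0325, 0.0426, 0.039],
    [0.0325, 0.0426, 0.039]
  ],
  "rot": [
    [0, 0, 4.4],
    [0, 0, 4.4],
    [0, 0, 4.4],
    [0, 0, 4.4],
    [0, 0, 4.4]
  ]
}}

```text
clock: 1.9
position: [0.4668, 0.3027, 0.1421]
tcp_rot: [-3.141, -0.0, 0.006]
contact_force: [0.1, 0.5, 0.5]
width: 0.094
```

```bash
python3 go.py .467 .3 .048; python3 - <<'E'
from h import *
im,d=env.get_image('scene'); save(cv2.resize(im[40:200,180:400],None,fx=3,fy=3),'a1.png')
E
python3 go.py .467 .3 .048
```

```text
t 1.9 pos [0.4668 0.3027 0.1421] rot [-3.141e+00 -5.000e-04  5.700e-03] w 0.094 F [0.1 0.5 0.5]
trans [0.0001 0.0028 0.094 ] rot [-0.03 -0.03  0.33]
t 1.95 pos [0.4668 0.3032 0.1424] rot [-3.1408e+00 -1.3000e-03  6.6000e-03] w 0.0937 F [0.5 0.8 0.2]
trans [0.0001 0.0033 0.0944] rot [-0.05 -0.07  0.38]
```

View pics/a1.png

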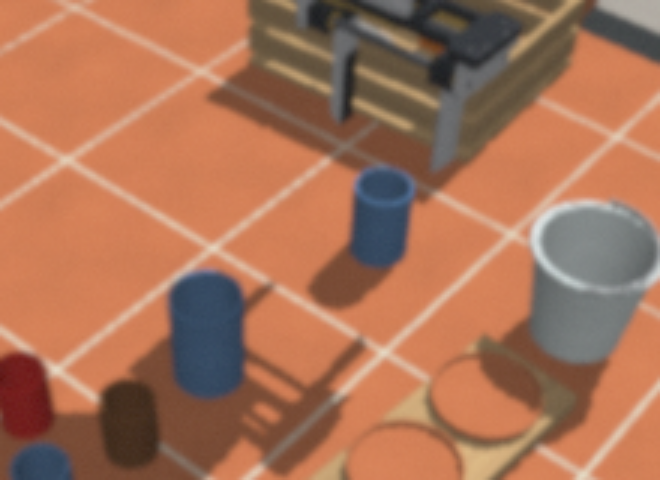

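The crop shows the open jaws above pot3 (crop ~(382,215)), lined up with it; nothing else lies below the fingers.

>>> {"method": "move_arm", "body": {
  "gripper": [0.094, 0.094, 0.094, 0.094, 0.094],
  "translation": [
    [0, 0.002, 0.03],
    [0, 0.003, 0.06],
    [0, 0.003, 0.08],
    [0, 0.003, 0.094],
    [0, 0.003, 0.094]
  ],
  "rot": [
    [0, 0, 0.3],
    [0, 0, 0.3],
    [0, 0, 0.3],
    [0, 0, 0.3],
    [0, 0, 0.3]
  ]
}}

```text
clock: 2.37
position: [0.4643, 0.2996, 0.0453]
tcp_rot: [3.14, 0.004, 0.002]
contact_force: [-1.0, 0.4, -1.1]
width: 0.0939
```

>>> {"method": "move_arm", "body": {
  "gripper": [0.06, 0.05, 0.045, 0.045, 0.045],
  "translation": [
    [0, 0, 0],
    [0, 0, 0],
    [0, 0, 0],
    [0, 0, 0],
    [0, 0, 0]
  ],
  "rot": [
    [0, 0, 0],
    [0, 0, 0],
    [0, 0, 0],
    [0, 0, 0],
    [0, 0, 0]
  ]
}}

```text
clock: 2.78
position: [0.4675, 0.2995, 0.0486]
tcp_rot: [-3.141, -0.002, 0.0]
contact_force: [0.1, 0.2, -0.0]
width: 0.0641
```

>>> {"method": "move_arm", "body": {
  "gripper": [0.045, 0.045, 0.045],
  "translation": [
    [0, 0, 0],
    [0, 0, 0],
    [0, 0, 0]
  ],
  "rot": [
    [0, 0, 0],
    [0, 0, 0],
    [0, 0, 0]
  ]
}}

```text
clock: 3.03
position: [0.4668, 0.2993, 0.0479]
tcp_rot: [-3.141, 0.0, 0.0]
contact_force: [-2.9, 0.5, 5.4]
width: 0.0535
```

```bash
python3 go.py .467 .3 .148
```

```text
t 3.0333 pos [0.4668 0.2993 0.0479] rot [-3.1414e+00  5.0000e-04  2.0000e-04] w 0.0535 F [-2.9  0.5  5.4]
trans [ 0.0002 -0.0007 -0.1001] rot [-0.01  0.03  0.01]
```

>>> {"method": "move_arm", "body": {
  "gripper": [0.045, 0.045, 0.045, 0.045, 0.045],
  "translation": [
    [0, 0, 0],
    [0, 0, -0.02],
    [0, 0, -0.05],
    [0, 0, -0.09],
    [0, 0, -0.12]
  ],
  "rot": [
    [0, 0, 0],
    [0, 0, 0],
    [0, 0, 0],
    [0, 0, 0],
    [0, 0, 0]
  ],
  "grip_force": 20
}}

```text
clock: 3.45
position: [0.4669, 0.299, 0.1688]
tcp_rot: [3.141, -0.0, 0.0]
contact_force: [2.1, 0.5, -1.2]
width: 0.0535
```

```bash
python3 go.py .6457 .095 .17;  python3 - <<'E'
from h import *
im,d=env.get_image('scene'); save(cv2.resize(im[0:240,180:420],None,fx=2.5,fy=2.5),'a2.png')
E
```

```text
t 3.45 pos [0.4669 0.299  0.1688] rot [ 3.1415e+00 -4.0000e-04  1.0000e-04] w 0.0535 F [ 2.1  0.5 -1.2]
trans [ 0.1788  0.204  -0.0011] rot [ 0.01 -0.02  0.  ]
```

View pics/a2.png

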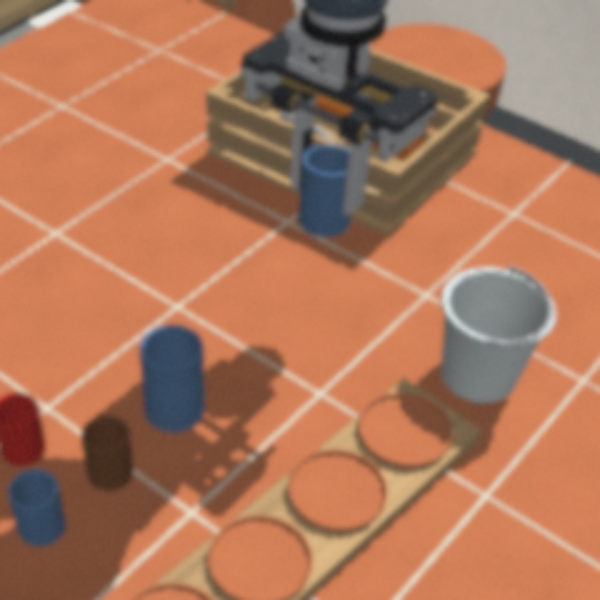

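Pot3 is held upright in the jaws (crop ~(327,190)). Refining the saucer centres before placing.

```bash
python3 - <<'E'
from h import *
def ray(cam,u,v,z):
    p=env.camera_params(cam);K=np.array([[p['fx'],0,p['cx']],[0,p['fy'],p['cy']],[0,0,1]])
    n=cv2.undistortPoints(np.array([[[u,v]]],float),K,np.array(p['dist_coeffs'],float)).ravel();T=np.array(p['pose'])
    d=T[:3,:3]@[n[0],n[1],1];o=T[:3,3];return (o+d*(z-o[2])/d[2])[:2].round(4)
env.get_image('top')
for c in ['top','scene']:
    for m in env.place_of(c,'saucer_a'): print(c,'pt',round(m['score'],2),ray(c,m['at'][1],m['at'][0],.02))
    for m in env.masks_of(c,'saucer_a'):
        k,_=cv2.findContours(m['region'].astype(np.uint8),0,1);k=max(k,key=len);e=cv2.fitEllipse(k)
        print(c,'el',round(m['score'],2),ray(c,*e[0],.026),np.round(e[1],1))
E
```

```text
top pt 0.93 [ 0.6405 -0.0097]
top pt 0.87 [0.6572 0.2009]
top pt 0.76 [ 0.6212 -0.1153]
top pt 0.56 [0.6408 0.0888]
top el 0.9 [0.6517 0.1997] [27.7 30.1]
top el 0.84 [ 0.6307 -0.113 ] [28.5 28.9]
top el 0.78 [0.6489 0.0962] [27.7 29.1]
top el 0.72 [ 0.6422 -0.0097] [28.7 30.4]
scene pt 0.87 [0.6544 0.2029]
scene pt 0.86 [ 0.6281 -0.1145]
scene pt 0.84 [0.6463 0.1015]
scene pt 0.78 [ 0.6441 -0.0014]
scene pt 0.46 [0.4252 0.1213]
scene el 0.95 [0.6475 0.0953] [32.4 39.7]
scene el 0.83 [ 0.6409 -0.0114] [35.8 40.6]
scene el 0.65 [ 0.6299 -0.1158] [38.5 42.2]
scene el 0.6 [0.6549 0.197 ] [30.3 38.5]
```

>>> {"method": "move_arm", "body": {
  "gripper": [0.045, 0.045, 0.045, 0.045, 0.045],
  "translation": [
    [0.015, 0.017, 0],
    [0.04, 0.046, 0],
    [0.065, 0.074, 0],
    [0.09, 0.103, 0],
    [0.115, 0.131, 0]
  ],
  "rot": [
    [0, 0, 0],
    [0, 0, 0],
    [0, 0, 0],
    [0, 0, 0],
    [0, 0, 0]
  ]
}}

```text
clock: 4.17
position: [0.5812, 0.1665, 0.1643]
tcp_rot: [3.141, 0.005, 0.0]
contact_force: [0.1, 0.1, -2.1]
width: 0.0536
```

>>> {"method": "move_arm", "body": {
  "gripper": [0.045, 0.045, 0.045, 0.045, 0.045],
  "translation": [
    [0.025, 0.029, 0],
    [0.045, 0.052, 0],
    [0.06, 0.069, 0],
    [0.065, 0.073, 0],
    [0.065, 0.073, 0]
  ],
  "rot": [
    [0, 0, 0],
    [0, 0, 0],
    [0, 0, 0],
    [0, 0, 0],
    [0, 0, 0]
  ]
}}

```text
clock: 4.58
position: [0.6465, 0.094, 0.1646]
tcp_rot: [-3.141, 0.004, -0.002]
contact_force: [-0.4, 0.3, -2.9]
width: 0.0535
```

```bash
python3 go.py .647 .095 .0725
```

```text
t 4.5833 pos [0.6465 0.094  0.1646] rot [-3.1414e+00  4.1000e-03 -2.0000e-03] w 0.0535 F [-0.4  0.3 -2.9]
trans [ 0.0009 -0.001   0.0921] rot [-0.01  0.24 -0.12]
```

>>> {"method": "move_arm", "body": {
  "gripper": [0.045, 0.045, 0.045, 0.045, 0.045],
  "translation": [
    [0, 0, 0.03],
    [0, 0, 0.055],
    [0, 0, 0.075],
    [0, 0, 0.08],
    [0, 0, 0.08]
  ],
  "rot": [
    [0, 0, 0],
    [0, 0, 0],
    [0, 0, 0],
    [0, 0, 0],
    [0, 0, 0]
  ]
}}

```text
clock: 5.0
position: [0.644, 0.0965, 0.0843]
tcp_rot: [-3.141, 0.006, 0.002]
contact_force: [-0.2, 0.2, -2.7]
width: 0.0536
```

```bash
python3 go.py .647 .095 .0725;python3 - <<'E'
from h import *
im,d=env.get_image('scene'); save(cv2.resize(im[60:300,200:440],None,fx=2.5,fy=2.5),'a3.png')
E
python3 go.py .647 .095 .0725
```

```text
t 5.0 pos [0.644  0.0965 0.0843] rot [-3.1412e+00  6.4000e-03  1.6000e-03] w 0.0536 F [-0.2  0.2 -2.7]
trans [0.0031 0.0015 0.0118] rot [-0.02  0.36  0.09]
t 5.05 pos [0.6457 0.0963 0.0866] rot [-3.1414e+00  2.4000e-03  1.5000e-03] w 0.0532 F [ 0.2  0.  -2.4]
trans [0.0013 0.0013 0.0141] rot [-0.01  0.14  0.09]
```

View pics/a3.png

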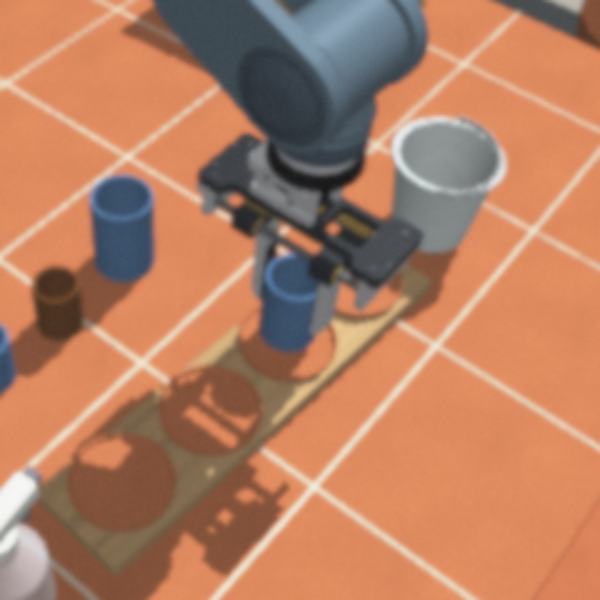

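Pot3 hangs over the second saucer from the bucket (crop ~(290,345)), about 14 mm above its floor.

>>> {"method": "move_arm", "body": {
  "gripper": [0.045, 0.045, 0.045, 0.045, 0.045],
  "translation": [
    [0.001, 0.001, 0.006],
    [0.001, 0.001, 0.01],
    [0.001, 0.001, 0.013],
    [0.001, 0.001, 0.014],
    [0.001, 0.001, 0.014]
  ],
  "rot": [
    [0, 0, 0],
    [0, 0, 0],
    [0, 0, 0],
    [0, 0, 0],
    [0, 0, 0]
  ]
}}

```text
clock: 5.47
position: [0.6479, 0.0942, 0.0734]
tcp_rot: [-3.142, 0.0, 0.0]
contact_force: [-0.8, -0.4, -2.2]
width: 0.0531
```

>>> {"method": "move_arm", "body": {
  "gripper": [0.045, 0.045, 0.045],
  "translation": [
    [0, 0, 0.001],
    [0, 0, 0.001],
    [0, 0, 0.001]
  ],
  "rot": [
    [0, 0, 0],
    [0, 0, 0],
    [0, 0, 0]
  ]
}}

```text
clock: 5.72
position: [0.648, 0.0942, 0.0726]
tcp_rot: [3.142, -0.0, 0.0]
contact_force: [-0.4, -1.1, -2.4]
width: 0.0533
```

```bash
python3 go.py .647 .095 .072
```

```text
t 5.7167 pos [0.648  0.0942 0.0726] rot [ 3.1416e+00 -3.0000e-04  2.0000e-04] w 0.0533 F [-0.4 -1.1 -2.4]
trans [-0.001  -0.0008  0.0006] rot [ 0.   -0.02  0.01]
```

>>> {"method": "move_arm", "body": {
  "gripper": [0.045, 0.045, 0.045, 0.045],
  "translation": [
    [0, 0, 0.0005],
    [0, 0, 0.001],
    [0, 0, 0.001],
    [0, 0, 0.001]
  ],
  "rot": [
    [0, 0, 0],
    [0, 0, 0],
    [0, 0, 0],
    [0, 0, 0]
  ]
}}

```text
clock: 6.05
position: [0.6481, 0.0942, 0.0719]
tcp_rot: [3.142, -0.0, 0.0]
contact_force: [-1.7, -1.0, 0.4]
width: 0.0532
```

Contact (force rose from -2.4 to +0.4 N). Release and rise.

>>> {"method": "move_arm", "body": {
  "gripper": [0.058, 0.062, 0.07, 0.08, 0.09],
  "translation": [
    [0, 0, 0],
    [0, 0, 0],
    [0, 0, 0],
    [0, 0, 0],
    [0, 0, 0]
  ],
  "rot": [
    [0, 0, 0],
    [0, 0, 0],
    [0, 0, 0],
    [0, 0, 0],
    [0, 0, 0]
  ],
  "grip_force": 15
}}

```text
clock: 6.47
position: [0.648, 0.0942, 0.0715]
tcp_rot: [3.142, -0.0, 0.0]
contact_force: [-0.6, -0.6, -0.5]
width: 0.0786
```

>>> {"method": "move_arm", "body": {
  "gripper": [0.094, 0.094, 0.094, 0.094, 0.094],
  "translation": [
    [0, 0, 0],
    [0, 0, -0.02],
    [0, 0, -0.055],
    [0, 0, -0.09],
    [0, 0, -0.13]
  ],
  "rot": [
    [0, 0, 0],
    [0, 0, 0],
    [0, 0, 0],
    [0, 0, 0],
    [0, 0, 0]
  ]
}}

```text
clock: 6.88
position: [0.6469, 0.0942, 0.2014]
tcp_rot: [-3.141, 0.003, 0.0]
contact_force: [0.1, 0.5, 0.3]
width: 0.0941
```

```bash
python3 go.py .4515 .084 .18;python3 - <<'E'
from h import *
im,d=env.get_image('scene'); save(cv2.resize(im[60:300,200:440],None,fx=2.5,fy=2.5),'a4.png')
E
```

```text
t 6.8833 pos [0.6469 0.0942 0.2014] rot [-3.1415e+00  3.1000e-03  2.0000e-04] w 0.0941 F [0.1 0.5 0.3]
trans [-0.1953  0.0102  0.022 ] rot [-0.01  0.18  0.01]
```

View pics/a4.png

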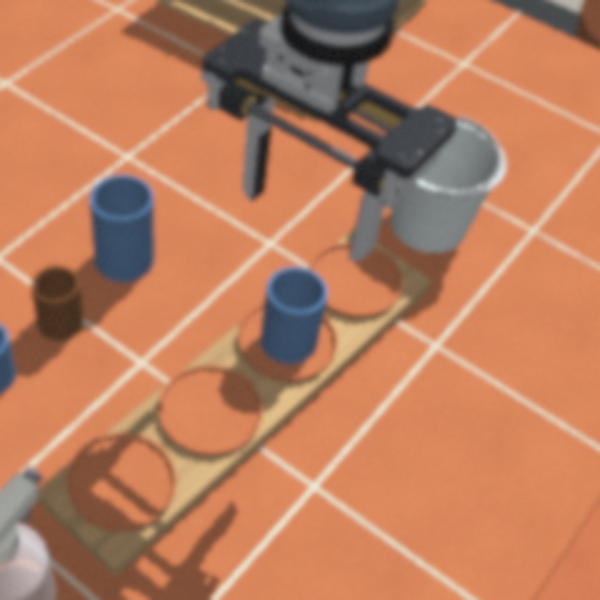

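Pot3 stands upright on saucer two (crop (293,320)). Next: pot4.

>>> {"method": "move_arm", "body": {
  "gripper": [0.094, 0.094, 0.094, 0.094, 0.094],
  "translation": [
    [-0.035, 0.002, 0],
    [-0.075, 0.004, 0],
    [-0.115, 0.006, 0],
    [-0.155, 0.008, 0],
    [-0.195, 0.01, 0.01]
  ],
  "rot": [
    [0, 0, 0],
    [0, 0, 0],
    [0, 0, 0],
    [0, 0, 0],
    [0, 0, 0]
  ]
}}

```text
clock: 7.35
position: [0.4524, 0.0841, 0.1927]
tcp_rot: [3.141, -0.004, 0.0]
contact_force: [-0.2, -0.6, 1.5]
width: 0.0944
```

>>> {"method": "move_arm", "body": {
  "gripper": [0.094, 0.094, 0.094, 0.094, 0.094],
  "translation": [
    [0, 0, 0.01],
    [0, 0, 0.03],
    [0, 0, 0.04],
    [0, 0, 0.04],
    [0, 0, 0.04]
  ],
  "rot": [
    [0, 0, 0],
    [0, 0, 0],
    [0, 0, 0],
    [0, 0, 0],
    [0, 0, 0]
  ]
}}

```text
clock: 7.77
position: [0.4532, 0.0842, 0.1513]
tcp_rot: [-3.142, 0.001, 0.0]
contact_force: [0.1, -0.2, 0.3]
width: 0.0939
```

```bash
python3 go.py .4515 .084 .055;python3 - <<'E'
from h import *
im,d=env.get_image('scene'); save(cv2.resize(im[60:300,140:380],None,fx=2.5,fy=2.5),'a5.png')
E
python3 go.py .4515 .084 .055
```

```text
t 7.7667 pos [0.4532 0.0842 0.1513] rot [-3.1415e+00  1.0000e-03  2.0000e-04] w 0.0939 F [ 0.1 -0.2  0.3]
trans [-0.0016  0.0002  0.0963] rot [-0.    0.05  0.01]
t 7.8167 pos [0.4538 0.0841 0.152 ] rot [ 3.1416e+00 -5.0000e-04  3.0000e-04] w 0.0939 F [ 0.2 -0.2  0.3]
trans [-0.0023  0.0001  0.097 ] rot [ 0.   -0.03  0.01]
```

View pics/a5.png

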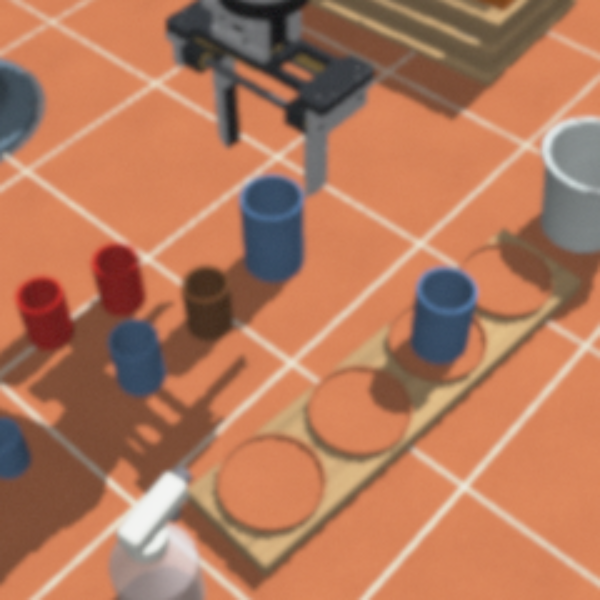

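Jaws are above pot4 (crop (272,225)), the tall one; the brown pot (207,300) is clear of the fingers. Descend and grip.

>>> {"method": "move_arm", "body": {
  "gripper": [0.094, 0.094, 0.094, 0.094, 0.094],
  "translation": [
    [-0.002, 0, 0.025],
    [-0.002, 0, 0.055],
    [-0.002, 0, 0.08],
    [-0.002, 0, 0.096],
    [-0.002, 0, 0.096]
  ],
  "rot": [
    [0, 0, 0],
    [0, 0, 0],
    [0, 0, 0],
    [0, 0, 0],
    [0, 0, 0]
  ]
}}

```text
clock: 8.23
position: [0.4494, 0.0842, 0.053]
tcp_rot: [-3.141, 0.006, 0.0]
contact_force: [-0.9, -0.4, -0.5]
width: 0.0941
```

>>> {"method": "move_arm", "body": {
  "gripper": [0.07, 0.06, 0.053, 0.053, 0.053],
  "translation": [
    [0, 0, 0],
    [0, 0, 0],
    [0, 0, 0],
    [0, 0, 0],
    [0, 0, 0]
  ],
  "rot": [
    [0, 0, 0],
    [0, 0, 0],
    [0, 0, 0],
    [0, 0, 0],
    [0, 0, 0]
  ]
}}

```text
clock: 8.65
position: [0.4518, 0.0842, 0.0565]
tcp_rot: [3.141, -0.002, 0.0]
contact_force: [-1.3, -0.3, 0.4]
width: 0.0641
```

>>> {"method": "move_arm", "body": {
  "gripper": [0.053, 0.053, 0.053, 0.053],
  "translation": [
    [0, 0, 0],
    [0, 0, 0],
    [0, 0, 0],
    [0, 0, 0]
  ],
  "rot": [
    [0, 0, 0],
    [0, 0, 0],
    [0, 0, 0],
    [0, 0, 0]
  ],
  "grip_force": 25
}}

```text
clock: 8.98
position: [0.4511, 0.0841, 0.0563]
tcp_rot: [3.141, 0.0, 0.0]
contact_force: [-3.2, 0.5, 5.6]
width: 0.0605
```

>>> {"method": "move_arm", "body": {
  "gripper": [0.053, 0.053, 0.053, 0.053, 0.053],
  "translation": [
    [0, 0, -0.005],
    [0, 0, -0.03],
    [0, 0, -0.06],
    [0, 0, -0.1],
    [0, 0, -0.13]
  ],
  "rot": [
    [0, 0, 0],
    [0, 0, 0],
    [0, 0, 0],
    [0, 0, 0],
    [0, 0, 0]
  ]
}}

```text
clock: 9.4
position: [0.4506, 0.0843, 0.1874]
tcp_rot: [-3.142, -0.001, 0.0]
contact_force: [0.8, -0.3, -3.0]
width: 0.0604
```

>>> {"method": "move_arm", "body": {
  "gripper": [0.053, 0.053, 0.053, 0.053, 0.053],
  "translation": [
    [0.015, -0.01, 0],
    [0.04, -0.025, 0],
    [0.065, -0.04, 0],
    [0.09, -0.056, 0],
    [0.115, -0.07, 0]
  ],
  "rot": [
    [0, 0, 0],
    [0, 0, 0],
    [0, 0, 0],
    [0, 0, 0],
    [0, 0, 0]
  ]
}}

```text
clock: 9.82
position: [0.5662, 0.1552, 0.1845]
tcp_rot: [-3.142, 0.002, 0.0]
contact_force: [1.2, -0.5, -3.0]
width: 0.0606
```

```bash
python3 go.py .6546 .199 .186
```

```text
t 9.8167 pos [0.5662 0.1552 0.1845] rot [-3.1416e+00  1.5000e-03  5.0000e-04] w 0.0606 F [ 1.2 -0.5 -3. ]
trans [ 0.0884 -0.0438 -0.0016] rot [-0.    0.09  0.03]
```

>>> {"method": "move_arm", "body": {
  "gripper": [0.053, 0.053, 0.053, 0.053, 0.053],
  "translation": [
    [0.025, -0.012, 0],
    [0.05, -0.025, 0],
    [0.075, -0.037, 0],
    [0.088, -0.0438, 0],
    [0.088, -0.0438, 0]
  ],
  "rot": [
    [0, 0, 0],
    [0, 0, 0],
    [0, 0, 0],
    [0, 0, 0],
    [0, 0, 0]
  ]
}}

```text
clock: 10.23
position: [0.6552, 0.199, 0.1842]
tcp_rot: [-3.141, 0.0, 0.001]
contact_force: [-1.0, -0.3, -4.6]
width: 0.0604
```

>>> {"method": "move_arm", "body": {
  "gripper": [0.053, 0.053, 0.053, 0.053, 0.053],
  "translation": [
    [0, 0, 0.025],
    [0, 0, 0.055],
    [0, 0, 0.08],
    [0, 0, 0.09],
    [0, 0, 0.09]
  ],
  "rot": [
    [0, 0, 0],
    [0, 0, 0],
    [0, 0, 0],
    [0, 0, 0],
    [0, 0, 0]
  ]
}}

```text
clock: 10.65
position: [0.6504, 0.1973, 0.0912]
tcp_rot: [3.14, 0.008, 0.0]
contact_force: [0.4, 0.4, -4.0]
width: 0.0602
```

```bash
python3 - <<'E'
from h import *
im,d=env.get_image('scene'); save(cv2.resize(im[60:300,200:440],None,fx=2.5,fy=2.5),'a6.png')
E
python3 go.py .6546 .199 .080
```

```text
t 10.7 pos [0.6523 0.1976 0.0941] rot [3.1411e+00 3.6000e-03 1.0000e-04] w 0.0605 F [-0.5  0.5 -3.8]
trans [ 0.0023 -0.0014  0.0141] rot [0.03 0.2  0.  ]
```

View pics/a6.png

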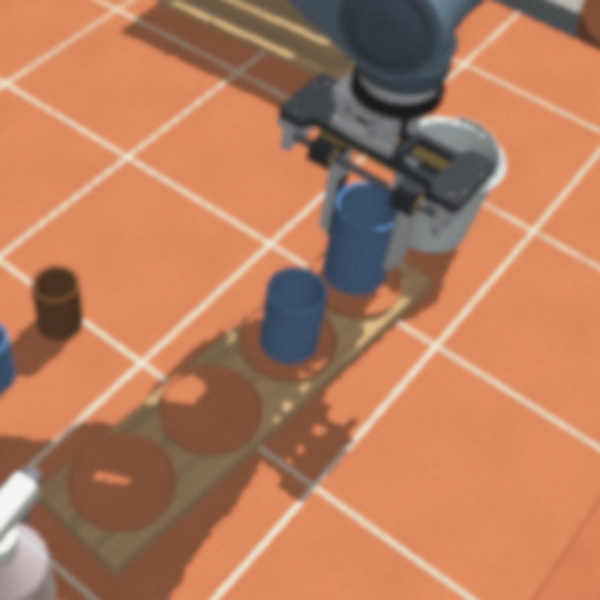

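>>> {"method": "move_arm", "body": {
  "gripper": [0.053, 0.053, 0.053, 0.053, 0.053],
  "translation": [
    [0.001, 0, 0.005],
    [0.001, 0, 0.01],
    [0.001, 0, 0.013],
    [0.001, 0, 0.014],
    [0.001, 0, 0.014]
  ],
  "rot": [
    [0, 0, 0],
    [0, 0, 0],
    [0, 0, 0],
    [0, 0, 0],
    [0, 0, 0]
  ]
}}

```text
clock: 11.12
position: [0.6549, 0.198, 0.0816]
tcp_rot: [3.142, -0.0, 0.0]
contact_force: [-0.7, -0.7, -3.7]
width: 0.0601
```

>>> {"method": "move_arm", "body": {
  "gripper": [0.053, 0.053, 0.053],
  "translation": [
    [0, 0, 0.0005],
    [0, 0, 0.001],
    [0, 0, 0.001]
  ],
  "rot": [
    [0, 0, 0],
    [0, 0, 0],
    [0, 0, 0]
  ]
}}

```text
clock: 11.37
position: [0.655, 0.198, 0.0806]
tcp_rot: [-3.142, -0.0, 0.0]
contact_force: [0.5, -0.1, -3.4]
width: 0.0605
```

>>> {"method": "move_arm", "body": {
  "gripper": [0.053, 0.053, 0.053, 0.053],
  "translation": [
    [0, 0, 0.0005],
    [0, 0, 0.001],
    [0, 0, 0.001],
    [0, 0, 0.001]
  ],
  "rot": [
    [0, 0, 0],
    [0, 0, 0],
    [0, 0, 0],
    [0, 0, 0]
  ]
}}

```text
clock: 11.7
position: [0.6551, 0.1981, 0.0803]
tcp_rot: [-3.142, -0.0, 0.0]
contact_force: [-2.1, -0.4, 2.8]
width: 0.0601
```

Contact felt (+2.8 N). Release and rise.

>>> {"method": "move_arm", "body": {
  "gripper": [0.066, 0.07, 0.08, 0.09, 0.094],
  "translation": [
    [0, 0, 0],
    [0, 0, 0],
    [0, 0, 0],
    [0, 0, 0],
    [0, 0, 0]
  ],
  "rot": [
    [0, 0, 0],
    [0, 0, 0],
    [0, 0, 0],
    [0, 0, 0],
    [0, 0, 0]
  ],
  "grip_force": 15
}}

```text
clock: 12.12
position: [0.655, 0.198, 0.0795]
tcp_rot: [-3.142, -0.0, 0.0]
contact_force: [0.0, -0.3, 0.2]
width: 0.0867
```

>>> {"method": "move_arm", "body": {
  "gripper": [0.094, 0.094, 0.094, 0.094, 0.094],
  "translation": [
    [0, 0, 0],
    [0, 0, -0.02],
    [0, 0, -0.055],
    [0, 0, -0.09],
    [0, 0, -0.12]
  ],
  "rot": [
    [0, 0, 0],
    [0, 0, 0],
    [0, 0, 0],
    [0, 0, 0],
    [0, 0, 0]
  ]
}}

```text
clock: 12.53
position: [0.6551, 0.198, 0.2016]
tcp_rot: [-3.141, -0.001, 0.0]
contact_force: [0.2, 0.2, 0.4]
width: 0.0942
```

```bash
python3 go.py .456 -.1035 .2
```

```text
t 12.5333 pos [0.6551 0.198  0.2016] rot [-3.1415e+00 -1.1000e-03  2.0000e-04] w 0.0942 F [0.2 0.2 0.4]
trans [-0.1992  0.3015  0.0013] rot [-0.01 -0.06  0.01]
```

>>> {"method": "move_arm", "body": {
  "gripper": [0.094, 0.094, 0.094, 0.094, 0.094],
  "translation": [
    [-0.02, 0.03, 0],
    [-0.04, 0.06, 0],
    [-0.06, 0.09, 0],
    [-0.08, 0.12, 0],
    [-0.1, 0.151, 0]
  ],
  "rot": [
    [0, 0, 0],
    [0, 0, 0],
    [0, 0, 0],
    [0, 0, 0],
    [0, 0, 0]
  ]
}}

```text
clock: 12.95
position: [0.5538, 0.046, 0.1995]
tcp_rot: [3.142, -0.0, 0.001]
contact_force: [-0.2, -1.1, 0.2]
width: 0.0941
```

>>> {"method": "move_arm", "body": {
  "gripper": [0.094, 0.094, 0.094, 0.094, 0.094],
  "translation": [
    [-0.02, 0.03, 0.005],
    [-0.04, 0.06, 0.02],
    [-0.06, 0.09, 0.03],
    [-0.08, 0.12, 0.04],
    [-0.099, 0.15, 0.05]
  ],
  "rot": [
    [0, 0, 0],
    [0, 0, 0],
    [0, 0, 0],
    [0, 0, 0],
    [0, 0, 0]
  ]
}}

```text
clock: 13.37
position: [0.4548, -0.1041, 0.1492]
tcp_rot: [3.141, -0.001, 0.001]
contact_force: [0.1, -0.7, 0.3]
width: 0.0939
```

>>> {"method": "move_arm", "body": {
  "gripper": [0.094, 0.094, 0.094],
  "translation": [
    [0, 0, 0.01],
    [0, 0, 0.02],
    [0, 0, 0.02]
  ],
  "rot": [
    [0, 0, 0],
    [0, 0, 0],
    [0, 0, 0]
  ]
}}

```text
clock: 13.62
position: [0.455, -0.1023, 0.1275]
tcp_rot: [-3.14, 0.003, -0.0]
contact_force: [-0.7, 0.1, 0.2]
width: 0.0943
```

```bash
python3 - <<'E'
from h import *
im,d=env.get_image('scene'); save(cv2.resize(im[80:320,120:440],None,fx=2.5,fy=2.5),'a7.png')
E
python3 go.py .456 -.1035 .040
```

```text
t 13.6667 pos [ 0.4557 -0.1021  0.1285] rot [-3.1404e+00  1.7000e-03  1.0000e-03] w 0.0938 F [ 0.9  0.2 -0.2]
trans [0.0004 0.0015 0.0885] rot [-0.07  0.1   0.06]
```

View pics/a7.png

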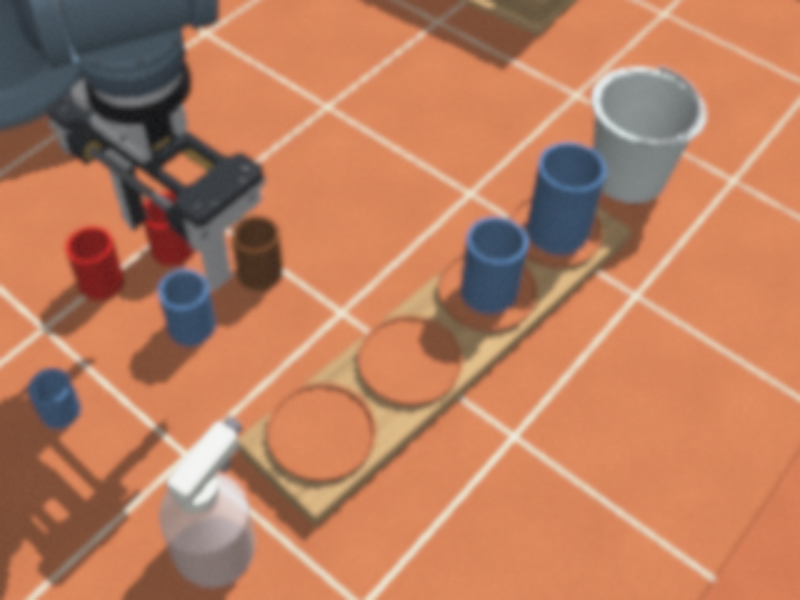

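Pot2 (blue, crop (187,305)) is the target; red (95,262),(168,230) and brown (257,252) are look-alikes. Re-measuring pot2 and placed pots before descending.

```bash
python3 - <<'E'
from h import *
P={1:(.434,-.244,.019,.044),2:(.456,-.1035,.023,.06),3:(.647,.095,.027,.076),4:(.655,.198,.031,.092)}
for c in ['scene','top']:
    im,d=env.get_image(c); W=cloud(c,d); b=blue(im)
    for k,(x,y,R,h) in P.items():
        try: print(c,k,fit(W,b,(x,y),R,h,.045))
        except Exception as e: print(c,k,e)
    p=env.camera_params(c);K=np.array([[p['fx'],0,p['cx']],[0,p['fy'],p['cy']],[0,0,1]]);Ti=np.linalg.inv(np.array(p['pose']))
    q=np.array([[.456-.053,-.1023,.110],[.456+.053,-.1023,.110],[.456,-.1035,.06]])
    uv=cv2.projectPoints(q,cv2.Rodrigues(Ti[:3,:3])[0],Ti[:3,3],K,np.array(p['dist_coeffs']))[0].reshape(-1,2)
    print(c,((uv-[120,80])*2.5).round())
E
```

```text
scene 1 (array([ 0.43456825, -0.24506458]), array([ 0.4358, -0.2458]), 0.0175, np.float64(0.0457), 41)
scene 2 (array([ 0.45770813, -0.10403289]), array([ 0.4574, -0.1057]), 0.0221, np.float64(0.0605), 76)
scene 3 (array([0.64887387, 0.09341082]), array([0.6496, 0.093 ]), 0.0262, np.float64(0.1011), 101)
scene 4 (array([0.65577291, 0.19674824]), array([0.656 , 0.1963]), 0.0308, np.float64(0.1171), 122)
scene [[136. 223.]
 [219. 286.]
 [183. 289.]]
top 1 (array([ 0.43324759, -0.2444754 ]), array([ 0.4265, -0.2353]), 0.0138, np.float64(0.0456), 19)
top 2 (array([ 0.45  , -0.1095]), array([0., 0.]), 0.0, np.float64(nan), 0)
top 3 (array([0.64769479, 0.09518393]), array([0.6446, 0.096 ]), 0.0253, np.float64(0.0995), 50)
top 4 (array([0.65433716, 0.19895689]), array([0.6535, 0.1981]), 0.0293, np.float64(0.1165), 71)
top [[437. 366.]
 [437. 269.]
 [434. 323.]]
  return np.nanmean(a, axis, out=out, keepdims=keepdims)
```

>>> {"method": "move_arm", "body": {
  "gripper": [0.094, 0.094, 0.094, 0.094, 0.094],
  "translation": [
    [0, 0.001, 0.025],
    [0, 0.001, 0.055],
    [0, 0.001, 0.08],
    [0, 0.001, 0.089],
    [0, 0.001, 0.089]
  ],
  "rot": [
    [0, 0, 0],
    [0, 0, 0],
    [0, 0, 0],
    [0, 0, 0],
    [0, 0, 0]
  ]
}}

```text
clock: 14.18
position: [0.455, -0.1027, 0.0388]
tcp_rot: [-3.14, 0.004, 0.002]
contact_force: [-0.0, -0.6, 0.0]
width: 0.094
```

>>> {"method": "move_arm", "body": {
  "gripper": [0.06, 0.05, 0.038, 0.038, 0.038],
  "translation": [
    [0, 0, 0],
    [0, 0, 0],
    [0, 0, 0],
    [0, 0, 0],
    [0, 0, 0]
  ],
  "rot": [
    [0, 0, 0],
    [0, 0, 0],
    [0, 0, 0],
    [0, 0, 0],
    [0, 0, 0]
  ]
}}

```text
clock: 14.6
position: [0.4566, -0.1044, 0.0414]
tcp_rot: [3.141, -0.002, 0.0]
contact_force: [0.3, -0.8, -0.0]
width: 0.064
```

>>> {"method": "move_arm", "body": {
  "gripper": [0.038, 0.038, 0.038, 0.038, 0.038],
  "translation": [
    [0, 0, 0],
    [0, 0, 0],
    [0, 0, 0],
    [0, 0, 0],
    [0, 0, 0]
  ],
  "rot": [
    [0, 0, 0],
    [0, 0, 0],
    [0, 0, 0],
    [0, 0, 0],
    [0, 0, 0]
  ]
}}

```text
clock: 15.02
position: [0.4558, -0.104, 0.0406]
tcp_rot: [-3.141, 0.001, 0.0]
contact_force: [-3.2, 0.9, 3.9]
width: 0.0457
```

>>> {"method": "move_arm", "body": {
  "gripper": [0.038, 0.038, 0.038, 0.038, 0.038],
  "translation": [
    [0, 0, -0.005],
    [0, 0, -0.03],
    [0, 0, -0.06],
    [0, 0, -0.09],
    [0, 0, -0.12]
  ],
  "rot": [
    [0, 0, 0],
    [0, 0, 0],
    [0, 0, 0],
    [0, 0, 0],
    [0, 0, 0]
  ],
  "grip_force": 20
}}

```text
clock: 15.43
position: [0.4555, -0.1037, 0.1614]
tcp_rot: [-3.141, 0.0, 0.0]
contact_force: [0.0, -1.4, -1.9]
width: 0.0457
```

>>> {"method": "move_arm", "body": {
  "gripper": [0.038, 0.038, 0.038, 0.038, 0.038],
  "translation": [
    [0.02, -0.01, 0],
    [0.045, -0.023, 0],
    [0.07, -0.036, 0],
    [0.095, -0.049, 0],
    [0.12, -0.061, 0]
  ],
  "rot": [
    [0, 0, 0],
    [0, 0, 0],
    [0, 0, 0],
    [0, 0, 0],
    [0, 0, 0]
  ]
}}

```text
clock: 15.85
position: [0.5769, -0.042, 0.1602]
tcp_rot: [-3.141, 0.0, 0.0]
contact_force: [-0.2, -1.0, -2.2]
width: 0.0458
```

>>> {"method": "move_arm", "body": {
  "gripper": [0.038, 0.038, 0.038, 0.038, 0.038],
  "translation": [
    [0.025, -0.013, 0],
    [0.05, -0.025, 0],
    [0.064, -0.033, 0],
    [0.064, -0.033, 0],
    [0.064, -0.033, 0]
  ],
  "rot": [
    [0, 0, 0],
    [0, 0, 0],
    [0, 0, 0],
    [0, 0, 0],
    [0, 0, 0]
  ]
}}

```text
clock: 16.27
position: [0.6397, -0.0097, 0.1597]
tcp_rot: [-3.141, 0.001, 0.001]
contact_force: [-0.4, -0.4, -1.4]
width: 0.0463
```

```bash
python3 go.py .64 -.01 .0648
```

```text
t 16.2667 pos [ 0.6397 -0.0097  0.1597] rot [-3.1415e+00  1.3000e-03  1.2000e-03] w 0.0463 F [-0.4 -0.4 -1.4]
trans [0.0004 0.0003 0.0949] rot [-0.01  0.07  0.07]
```

>>> {"method": "move_arm", "body": {
  "gripper": [0.038, 0.038, 0.038, 0.038, 0.038],
  "translation": [
    [0, 0, 0.03],
    [0, 0, 0.06],
    [0, 0, 0.08],
    [0, 0, 0.084],
    [0, 0, 0.084]
  ],
  "rot": [
    [0, 0, 0],
    [0, 0, 0],
    [0, 0, 0],
    [0, 0, 0],
    [0, 0, 0]
  ]
}}

```text
clock: 16.68
position: [0.6377, -0.0103, 0.0747]
tcp_rot: [-3.141, 0.004, -0.001]
contact_force: [0.5, 0.0, -1.4]
width: 0.0457
```

>>> {"method": "move_arm", "body": {
  "gripper": [0.038, 0.038, 0.038, 0.038, 0.038],
  "translation": [
    [0, 0, 0.005],
    [0, 0, 0.008],
    [0, 0, 0.009],
    [0, 0, 0.01],
    [0, 0, 0.01]
  ],
  "rot": [
    [0, 0, 0],
    [0, 0, 0],
    [0, 0, 0],
    [0, 0, 0],
    [0, 0, 0]
  ]
}}

```text
clock: 17.1
position: [0.6403, -0.01, 0.067]
tcp_rot: [3.141, -0.001, 0.0]
contact_force: [0.6, -0.3, -1.2]
width: 0.0458
```

>>> {"method": "move_arm", "body": {
  "gripper": [0.038, 0.038, 0.038, 0.038],
  "translation": [
    [0, 0, 0.0005],
    [0, 0, 0.001],
    [0, 0, 0.0015],
    [0, 0, 0.0015]
  ],
  "rot": [
    [0, 0, 0],
    [0, 0, 0],
    [0, 0, 0],
    [0, 0, 0]
  ]
}}

```text
clock: 17.43
position: [0.6399, -0.01, 0.0649]
tcp_rot: [-3.142, 0.0, 0.0]
contact_force: [-0.9, -1.1, -1.8]
width: 0.0459
```

>>> {"method": "move_arm", "body": {
  "gripper": [0.038, 0.038, 0.038, 0.038],
  "translation": [
    [0, 0, 0.0005],
    [0, 0, 0.0005],
    [0, 0, 0.0005],
    [0, 0, 0.0005]
  ],
  "rot": [
    [0, 0, 0],
    [0, 0, 0],
    [0, 0, 0],
    [0, 0, 0]
  ]
}}

```text
clock: 17.77
position: [0.64, -0.01, 0.0647]
tcp_rot: [3.142, -0.0, 0.0]
contact_force: [-1.4, -0.3, 0.3]
width: 0.0459
```

Contact. Release and rise.

>>> {"method": "move_arm", "body": {
  "gripper": [0.05, 0.054, 0.062, 0.074, 0.085],
  "translation": [
    [0, 0, 0],
    [0, 0, 0],
    [0, 0, 0],
    [0, 0, 0],
    [0, 0, 0]
  ],
  "rot": [
    [0, 0, 0],
    [0, 0, 0],
    [0, 0, 0],
    [0, 0, 0],
    [0, 0, 0]
  ],
  "grip_force": 15
}}

```text
clock: 18.18
position: [0.64, -0.01, 0.0645]
tcp_rot: [3.142, -0.0, 0.0]
contact_force: [-0.7, -0.2, -0.0]
width: 0.0707
```

>>> {"method": "move_arm", "body": {
  "gripper": [0.09, 0.09, 0.09, 0.09, 0.09],
  "translation": [
    [0, 0, 0],
    [0, 0, -0.02],
    [0, 0, -0.055],
    [0, 0, -0.09],
    [0, 0, -0.12]
  ],
  "rot": [
    [0, 0, 0],
    [0, 0, 0],
    [0, 0, 0],
    [0, 0, 0],
    [0, 0, 0]
  ]
}}

```text
clock: 18.6
position: [0.6401, -0.01, 0.1866]
tcp_rot: [3.141, -0.001, 0.0]
contact_force: [0.4, 0.1, -0.0]
width: 0.0897
```

```bash
python3 go.py .434 -.2445 .15
```

```text
t 18.6 pos [ 0.6401 -0.01    0.1866] rot [ 3.1414e+00 -1.0000e-03  3.0000e-04] w 0.0897 F [ 0.4  0.1 -0. ]
trans [-0.2062  0.2344  0.0364] rot [ 0.01 -0.06  0.02]
```

>>> {"method": "move_arm", "body": {
  "gripper": [0.09, 0.09, 0.09, 0.09, 0.09],
  "translation": [
    [-0.02, 0.023, 0],
    [-0.045, 0.05, 0],
    [-0.07, 0.077, 0],
    [-0.095, 0.105, 0],
    [-0.12, 0.133, 0]
  ],
  "rot": [
    [0, 0, 0],
    [0, 0, 0],
    [0, 0, 0],
    [0, 0, 0],
    [0, 0, 0]
  ]
}}

```text
clock: 19.02
position: [0.5187, -0.1438, 0.1845]
tcp_rot: [3.141, -0.0, 0.001]
contact_force: [1.1, -0.5, -0.0]
width: 0.0899
```

>>> {"method": "move_arm", "body": {
  "gripper": [0.09, 0.09, 0.09, 0.09, 0.09],
  "translation": [
    [-0.025, 0.03, 0.01],
    [-0.05, 0.058, 0.02],
    [-0.075, 0.088, 0.04],
    [-0.086, 0.101, 0.06],
    [-0.086, 0.101, 0.07]
  ],
  "rot": [
    [0, 0, 0],
    [0, 0, 0],
    [0, 0, 0],
    [0, 0, 0],
    [0, 0, 0]
  ]
}}

```text
clock: 19.43
position: [0.4312, -0.2455, 0.1124]
tcp_rot: [-3.14, 0.002, -0.004]
contact_force: [-0.6, 0.7, 0.3]
width: 0.0904
```

```bash
python3 - <<'E'
from h import *
im,d=env.get_image('scene'); save(cv2.resize(im[80:320,120:440],None,fx=2.5,fy=2.5),'a8.png')
E
python3 go.py .434 -.2445 .03
```

```text
t 19.4833 pos [ 0.4315 -0.2436  0.1111] rot [-3.1378  0.0039 -0.0034] w 0.0899 F [-1.3  0.1 -0.6]
trans [0.0028 0.0012 0.0811] rot [-0.22  0.22 -0.19]
```

View pics/a8.png

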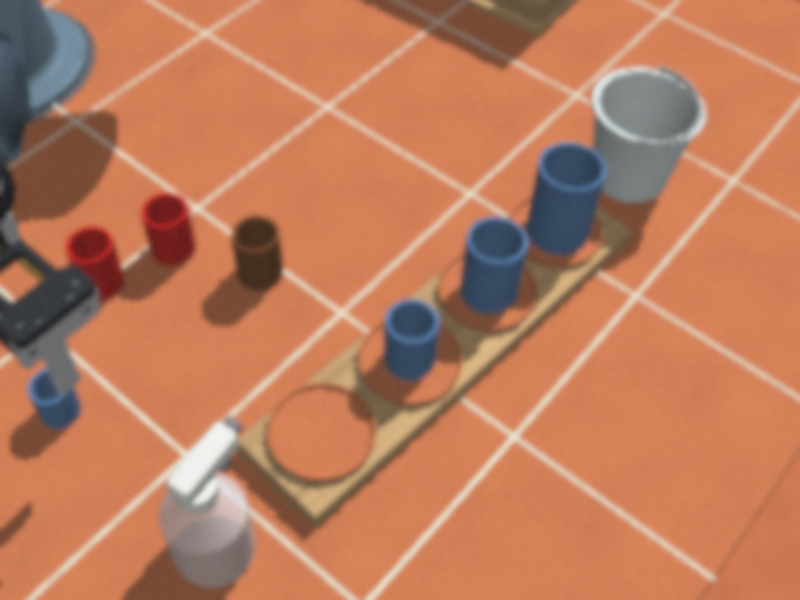

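Pots 2–4 stand upright in their saucers (crop (412,340), (495,265), (567,200)); jaws are over pot1 (53,398).

>>> {"method": "move_arm", "body": {
  "gripper": [0.09, 0.09, 0.09, 0.09],
  "translation": [
    [0, 0, 0.01],
    [0, 0, 0.02],
    [0, 0, 0.02],
    [0, 0, 0.02]
  ],
  "rot": [
    [0, 0, 0],
    [0, 0, 0],
    [0, 0, 0],
    [0, 0, 0]
  ]
}}

```text
clock: 19.82
position: [0.4346, -0.2431, 0.0942]
tcp_rot: [-3.141, 0.0, 0.002]
contact_force: [1.1, 0.3, 0.7]
width: 0.0901
```

```bash
python3 go.py .434 -.2445 .03
```

```text
t 19.8167 pos [ 0.4346 -0.2431  0.0942] rot [-3.1411e+00  4.0000e-04  2.0000e-03] w 0.0901 F [1.1 0.3 0.7]
trans [-0.0005  0.0014  0.0642] rot [-0.03  0.02  0.12]
```

>>> {"method": "move_arm", "body": {
  "gripper": [0.09, 0.09, 0.09, 0.09, 0.09],
  "translation": [
    [0, 0.001, 0.02],
    [0, 0.001, 0.04],
    [0, 0.001, 0.055],
    [0, 0.001, 0.064],
    [0, 0.001, 0.064]
  ],
  "rot": [
    [0, 0, 0],
    [0, 0, 0],
    [0, 0, 0],
    [0, 0, 0],
    [0, 0, 0]
  ]
}}

```text
clock: 20.23
position: [0.4336, -0.2439, 0.0292]
tcp_rot: [-3.14, 0.002, 0.001]
contact_force: [1.0, 0.1, 0.4]
width: 0.0902
```

>>> {"method": "move_arm", "body": {
  "gripper": [0.06, 0.05, 0.04, 0.03, 0.03],
  "translation": [
    [0, 0, 0],
    [0, 0, 0],
    [0, 0, 0],
    [0, 0, 0],
    [0, 0, 0]
  ],
  "rot": [
    [0, 0, 0],
    [0, 0, 0],
    [0, 0, 0],
    [0, 0, 0],
    [0, 0, 0]
  ]
}}

```text
clock: 20.65
position: [0.4344, -0.2454, 0.0312]
tcp_rot: [3.141, -0.001, 0.0]
contact_force: [-0.1, 1.0, 1.0]
width: 0.0604
```

>>> {"method": "move_arm", "body": {
  "gripper": [0.03, 0.03, 0.03, 0.03, 0.03],
  "translation": [
    [0, 0, 0],
    [0, 0, 0],
    [0, 0, 0],
    [0, 0, 0],
    [0, 0, 0]
  ],
  "rot": [
    [0, 0, 0],
    [0, 0, 0],
    [0, 0, 0],
    [0, 0, 0],
    [0, 0, 0]
  ]
}}

```text
clock: 21.07
position: [0.4339, -0.245, 0.0305]
tcp_rot: [-3.142, 0.0, 0.0]
contact_force: [-0.4, 1.1, 1.6]
width: 0.0364
```

>>> {"method": "move_arm", "body": {
  "gripper": [0.03, 0.03],
  "translation": [
    [0, 0, 0],
    [0, 0, 0]
  ],
  "rot": [
    [0, 0, 0],
    [0, 0, 0]
  ]
}}

```text
clock: 21.23
position: [0.4339, -0.2451, 0.0305]
tcp_rot: [3.142, 0.0, 0.0]
contact_force: [-1.0, 0.0, 1.0]
width: 0.0363
```

>>> {"method": "move_arm", "body": {
  "gripper": [0.03, 0.03, 0.03, 0.03, 0.03],
  "translation": [
    [0, 0, -0.01],
    [0, 0, -0.04],
    [0, 0, -0.07],
    [0, 0, -0.11],
    [0, 0, -0.14]
  ],
  "rot": [
    [0, 0, 0],
    [0, 0, 0],
    [0, 0, 0],
    [0, 0, 0],
    [0, 0, 0]
  ]
}}

```text
clock: 21.65
position: [0.4344, -0.2451, 0.1736]
tcp_rot: [3.14, -0.002, 0.0]
contact_force: [0.2, -0.7, -0.6]
width: 0.0367
```

>>> {"method": "move_arm", "body": {
  "gripper": [0.03, 0.03, 0.03, 0.03, 0.03],
  "translation": [
    [0.015, -0.02, 0],
    [0.035, -0.045, 0],
    [0.055, -0.07, 0],
    [0.08, -0.09, 0],
    [0.105, -0.105, 0]
  ],
  "rot": [
    [0, 0, 0],
    [0, 0, 0],
    [0, 0, 0],
    [0, 0, 0],
    [0, 0, 0]
  ]
}}

```text
clock: 22.07
position: [0.5397, -0.138, 0.1711]
tcp_rot: [-3.141, -0.0, 0.001]
contact_force: [-0.0, 0.7, -0.6]
width: 0.0364
```

```bash
python3 go.py .631 -.114 .17
```

```text
t 22.0667 pos [ 0.5397 -0.138   0.1711] rot [-3.1414e+00 -5.0000e-04  1.0000e-03] w 0.0364 F [-0.   0.7 -0.6]
trans [ 0.0913 -0.0239  0.0011] rot [-0.01 -0.03  0.06]
```

>>> {"method": "move_arm", "body": {
  "gripper": [0.03, 0.03, 0.03, 0.03, 0.03],
  "translation": [
    [0.025, -0.007, 0],
    [0.055, -0.015, 0],
    [0.08, -0.022, 0],
    [0.092, -0.025, 0],
    [0.092, -0.025, 0]
  ],
  "rot": [
    [0, 0, 0],
    [0, 0, 0],
    [0, 0, 0],
    [0, 0, 0],
    [0, 0, 0]
  ]
}}

```text
clock: 22.48
position: [0.6328, -0.1141, 0.1708]
tcp_rot: [-3.141, -0.001, 0.002]
contact_force: [0.2, 0.2, -1.7]
width: 0.0364
```

>>> {"method": "move_arm", "body": {
  "gripper": [0.03, 0.03, 0.03, 0.03, 0.03],
  "translation": [
    [0, 0, 0.03],
    [0, 0, 0.06],
    [0, 0, 0.09],
    [0, 0, 0.1],
    [0, 0, 0.1]
  ],
  "rot": [
    [0, 0, 0],
    [0, 0, 0],
    [0, 0, 0],
    [0, 0, 0],
    [0, 0, 0]
  ]
}}

```text
clock: 22.9
position: [0.628, -0.1143, 0.0672]
tcp_rot: [-3.139, 0.007, -0.0]
contact_force: [0.2, -0.1, -1.1]
width: 0.0363
```

```bash
python3 - <<'E'
from h import *
im,d=env.get_image('scene'); save(cv2.resize(im[80:320,120:440],None,fx=2.5,fy=2.5),'a9.png')
E
python3 go.py .631 -.114 .0545
```

```text
t 22.95 pos [ 0.6298 -0.1149  0.0699] rot [-3.1407e+00  2.3000e-03 -2.0000e-04] w 0.0367 F [ 0.2 -0.2 -0.5]
trans [ 0.0012 -0.0009  0.0154] rot [-0.05  0.13 -0.01]
```

View pics/a9.png

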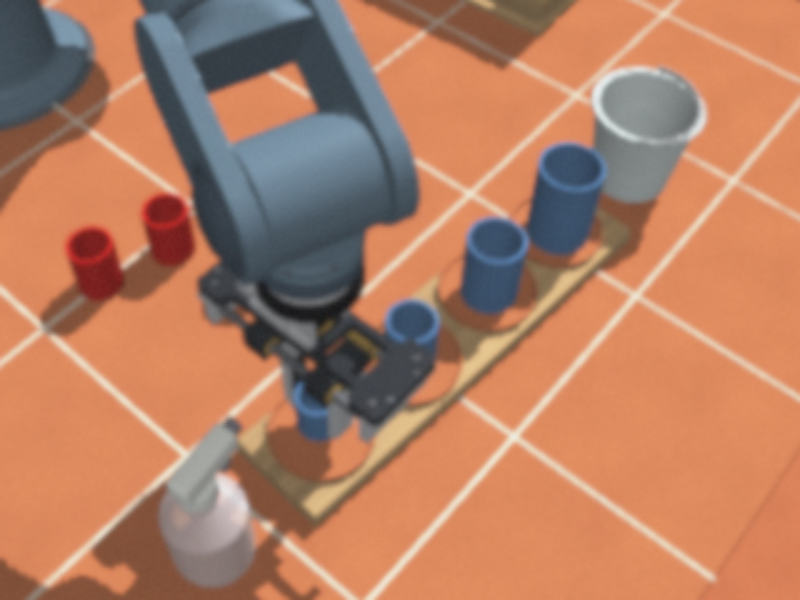

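Pot1 (crop (318,415)) is over the farthest saucer, with sprayer and pot2 clear. Lower it.

>>> {"method": "move_arm", "body": {
  "gripper": [0.03, 0.03, 0.03, 0.03, 0.03],
  "translation": [
    [0, 0, 0.006],
    [0, 0, 0.01],
    [0, 0, 0.013],
    [0, 0, 0.014],
    [0, 0, 0.014]
  ],
  "rot": [
    [0, 0, 0],
    [0, 0, 0],
    [0, 0, 0],
    [0, 0, 0],
    [0, 0, 0]
  ]
}}

```text
clock: 23.37
position: [0.6311, -0.115, 0.0567]
tcp_rot: [3.141, -0.0, 0.0]
contact_force: [-0.8, 0.6, -1.3]
width: 0.0366
```

>>> {"method": "move_arm", "body": {
  "gripper": [0.03, 0.03, 0.03, 0.03],
  "translation": [
    [0, 0, 0.0005],
    [0, 0, 0.001],
    [0, 0, 0.001],
    [0, 0, 0.001]
  ],
  "rot": [
    [0, 0, 0],
    [0, 0, 0],
    [0, 0, 0],
    [0, 0, 0]
  ]
}}

```text
clock: 23.7
position: [0.631, -0.115, 0.0555]
tcp_rot: [3.142, -0.0, 0.0]
contact_force: [0.1, -0.1, -1.3]
width: 0.0362
```

>>> {"method": "move_arm", "body": {
  "gripper": [0.03, 0.03, 0.03, 0.03],
  "translation": [
    [0, 0, 0.0005],
    [0, 0, 0.001],
    [0, 0, 0.001],
    [0, 0, 0.001]
  ],
  "rot": [
    [0, 0, 0],
    [0, 0, 0],
    [0, 0, 0],
    [0, 0, 0]
  ]
}}

```text
clock: 24.03
position: [0.6311, -0.115, 0.0545]
tcp_rot: [3.142, -0.0, 0.0]
contact_force: [0.4, 0.3, -1.2]
width: 0.0366
```

>>> {"method": "move_arm", "body": {
  "gripper": [0.03, 0.03, 0.03],
  "translation": [
    [0, 0, 0.0005],
    [0, 0, 0.0005],
    [0, 0, 0.0005]
  ],
  "rot": [
    [0, 0, 0],
    [0, 0, 0],
    [0, 0, 0]
  ]
}}

```text
clock: 24.28
position: [0.6311, -0.115, 0.0545]
tcp_rot: [3.142, -0.0, 0.0]
contact_force: [-1.3, 0.8, 4.8]
width: 0.0365
```

Contact. Release and rise, then move clear for a check.

>>> {"method": "move_arm", "body": {
  "gripper": [0.042, 0.046, 0.052, 0.064, 0.076],
  "translation": [
    [0, 0, -0.0005],
    [0, 0, -0.0005],
    [0, 0, -0.0005],
    [0, 0, -0.0005],
    [0, 0, -0.0005]
  ],
  "rot": [
    [0, 0, 0],
    [0, 0, 0],
    [0, 0, 0],
    [0, 0, 0],
    [0, 0, 0]
  ]
}}

```text
clock: 24.7
position: [0.6309, -0.115, 0.0542]
tcp_rot: [-3.142, 0.0, 0.0]
contact_force: [0.4, 0.6, -0.3]
width: 0.0621
```

>>> {"method": "move_arm", "body": {
  "gripper": [0.08, 0.08, 0.08, 0.08, 0.08],
  "translation": [
    [0, 0, 0],
    [0, 0, -0.025],
    [0, 0, -0.06],
    [0, 0, -0.1],
    [0, 0, -0.13]
  ],
  "rot": [
    [0, 0, 0],
    [0, 0, 0],
    [0, 0, 0],
    [0, 0, 0],
    [0, 0, 0]
  ]
}}

```text
clock: 25.12
position: [0.6315, -0.1152, 0.1874]
tcp_rot: [3.141, -0.002, 0.0]
contact_force: [0.1, -1.0, 1.3]
width: 0.0799
```

>>> {"method": "move_arm", "body": {
  "gripper": [0.08, 0.08, 0.08, 0.08, 0.08],
  "translation": [
    [-0.03, 0, -0.01],
    [-0.07, 0, -0.02],
    [-0.11, 0, -0.03],
    [-0.15, 0, -0.03],
    [-0.19, 0, -0.03]
  ],
  "rot": [
    [0, 0, 0],
    [0, 0, 0],
    [0, 0, 0],
    [0, 0, 0],
    [0, 0, 0]
  ]
}}

```text
clock: 25.53
position: [0.4396, -0.1149, 0.215]
tcp_rot: [3.141, -0.001, 0.001]
contact_force: [-1.6, -0.0, -0.3]
width: 0.0804
```

```bash
python3 - <<'E'
from h import *
P={1:(.631,-.115,.019,.044),2:(.64,-.01,.023,.06),3:(.647,.095,.027,.076),4:(.655,.198,.031,.092)}
for c in ['scene','top']:
    im,d=env.get_image(c); W=cloud(c,d); b=blue(im)
    save(im,c+'_end.png')
    for k,(x,y,R,h) in P.items():
        try: print(c,k,fit(W,b,(x,y),R,h,.045))
        except Exception as e: print(c,k,e)
    for t in('saucer_a','bucket','sprayer'):
        for m in env.masks_of(c,t)[:4]: print(c,t,round(m['score'],2),m['bbox'])
E
python3 go.py .64 0 .2
```

```text
scene 1 (array([ 0.63105563, -0.11552543]), array([ 0.6319, -0.1165]), 0.0174, np.float64(0.0704), 62)
scene 2 (array([ 0.64096446, -0.01225023]), array([ 0.6412, -0.0124]), 0.0222, np.float64(0.0852), 81)
scene 3 (array([0.64870584, 0.09337676]), array([0.6488, 0.0933]), 0.0271, np.float64(0.1013), 100)
scene 4 (array([0.65594618, 0.19666085]), array([0.6565, 0.1978]), 0.0318, np.float64(0.1174), 118)
scene saucer_a 0.85 [282.5, 225.9, 38.7, 36.1]
scene saucer_a 0.72 [315.4, 199.1, 36.9, 32.1]
scene saucer_a 0.7 [343.2, 173.9, 36.6, 31.6]
scene saucer_a 0.6 [249.1, 254.4, 44.4, 39.9]
scene bucket 0.69 [378.8, 133.4, 49.6, 52.5]
scene sprayer 0.78 [204.1, 278.9, 40.1, 69.0]
top 1 (array([ 0.63017485, -0.1146442 ]), array([ 0.6267, -0.1133]), 0.0158, np.float64(0.0703), 24)
top 2 (array([ 0.64022101, -0.00983147]), array([ 0.6358, -0.0088]), 0.0198, np.float64(0.0843), 34)
top 3 (array([0.64798304, 0.0949376 ]), array([0.6459, 0.096 ]), 0.025, np.float64(0.1001), 46)
top 4 (array([0.65429045, 0.1982163 ]), array([0.6529, 0.1988]), 0.0294, np.float64(0.1159), 80)
top saucer_a 0.97 [257.6, 149.8, 31.7, 30.0]
top saucer_a 0.87 [224.2, 148.8, 27.9, 25.4]
top saucer_a 0.84 [187.8, 143.6, 29.2, 26.2]
top saucer_a 0.61 [260.1, 145.4, 13.3, 19.8]
top bucket 0.79 [136.4, 134.8, 42.2, 41.3]
top bucket 0.65 [296.5, 152.3, 33.3, 26.5]
top sprayer 0.59 [341.4, 150.3, 27.2, 29.0]
t 25.9333 pos [ 0.4423 -0.1154  0.2148] rot [ 3.1414e+00 -5.0000e-04  8.0000e-04] w 0.0799 F [ 0.7 -0.2 -0.4]
trans [ 0.1978 -0.1152  0.0149] rot [ 0.01 -0.03  0.04]
```

View pics/scene_end.png

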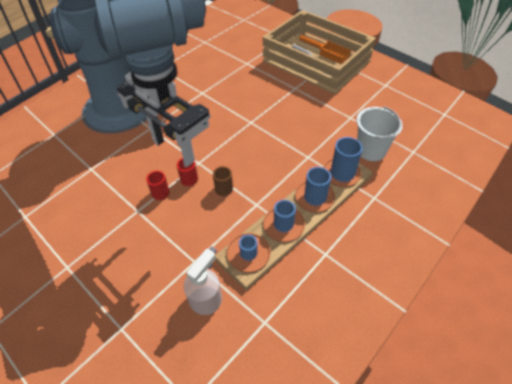

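View pics/top_end.png

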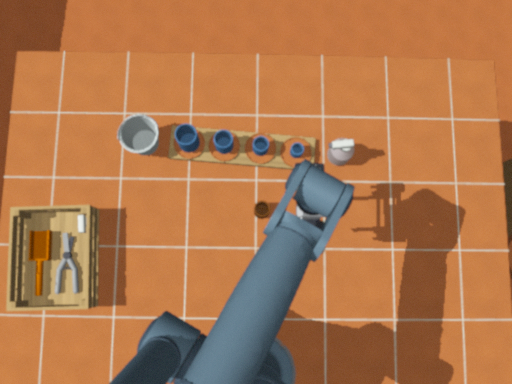

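All four pots stand upright and centred, in descending order from the bucket (scene pixels (347,160), (318,187), (285,215), (248,247)). The bucket and sprayer have not moved, and the arm is clear of everything.

```bash
python3 -c "
from rig import env
print(env.close_job())"
```

```text
the job is handed in; nothing more can be done
None
```

All four blue pots are standing upright in the saucers, tallest nearest the bucket and shortest farthest from it. I handed the job in at about 26 s of the 112 s allowed.

- **Placing:** each pot was lowered until the wrist force showed contact, up to about 5 N, before I let go, so none was dropped.
- **Centring:** in the final pictures both cameras put each pot within about 2–3 mm of the saucer centre I measured. The rim heights read 0.070, 0.084–0.085, 0.100–0.101 and 0.116–0.117 m. These are within about 2.5 mm of where they should be.
- **Bystanders:** the bucket and sprayer are at the same pixels as at the start, and I never touched the red and brown look-alikes. The gripper was clear of everything at the end.
- **Disagreements:** the two cameras differ by about 1–2 mm, which is within their calibration. In the last top view the network also marked one saucer as a bucket, which was a false report.

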